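# Tighten two spokes of a cart wheel by counted quarter turns

### The arm

A 6-joint arm with a two-finger parallel gripper is mounted at the origin on the work surface. World frame = base frame: x ahead of the robot, y to its left, z up, the work surface at z = 0. Lengths are in m, angles in rad, forces in N, time in s.
With the tool pointing down it reaches from about 0.275 to 0.825 m from the base axis. Payload 4.9 kg.
Tool frame: the origin (TCP) lies midway between the tips of the shut fingers; the grasp point (between the pads) lies 19 mm behind it; z points along the fingers, y is the line along which they close (so a half turn about z gives the same grasp; the last joint's range is limited). The gripper opens to 85 mm and grips with 20 to 120 N. Pads are 22 mm wide; open, the fingers measure 114 mm over their backs; the gripper's body (76 mm by 85 mm) begins 54 mm behind the grasp point. The pads swing forward as they close: fully open they stand 13 mm farther back than shut.
Start: joints at [1.087, 0.326, -0.193, 1.052, 0, 1.437], TCP at [0.188, 0.517, 0.231] pointing down, gripper open.
Joint ranges: [-2.65, 2.65], [-0.97, 1.79], [-1.3, 1.35], [-1.93, 2.1], [-1.47, 1.37], [-3.14, 3.14]. Speed limits (rad/s): [2.57, 2.57, 3.14, 3.14, 3.14, 3.14].

### API

Orientations are given as a unit quaternion [x, y, z, w].
In Python, from bench import sensors, viewer, bot gives the robot as it stands.
- The arm moves only by the tool apply_moves, never from a script. Its arguments are lists of equal length, an entry for each row: "xyz": the shift along the tool's x, y, z as a fraction of full scale, a list of three; "dr": the turn, a rotation vector about the tool's x, y, z as a fraction of full scale, a list of three; "gripper": the opening, from 0 (shut) to 1 (fully open). A call has exactly 8 rows; each row is the pose to reach, as a shift and turn from the pose commanded when the call began, along the tool's axes at that moment; what a row does not reach only later rows make up. Full scale, the value 1, is 80 mm for a shift and 90 degrees for a turn. A row lasts 1/10 s, in which the tool goes at most 50 mm and 8.59 degrees, less where a joint would pass 70% of its speed; a pose out of reach is approached as far as the arm can. A call with a number of a shift or a turn outside -1 to 1 is refused whole. A call with a gripper value outside its range is refused whole. The fingers move at their own pace and stop on an object; "force" is the grip in N (left out, the last holds). Time passes only in rows, so rows that repeat a pose let the fingers close, or fill a call up. It gives the time, the measured TCP pose, the force, the opening and the grip force at its end, in the units of the state.
- sensors.state(): the state, without advancing time (a new reading comes with each control period).
- viewer.capture(name): name is "scene" or "top"; returns the picture (400x640x3 uint8, red, green, blue); there is no depth.
- viewer.get_calibration(name): a dict with "fx", "fy", "cx", "cy" (pixels), "rvec" (rotation vector, rad) and "tvec" (3), from world to camera coordinates, as OpenCV has them. Camera axes: x right, y down, z forward; pixel columns grow to the right and rows downward; lengths in m; the calibration is good to about 2 mm. A picture is of the moment at which its call begins. get_calibration takes no time and is no camera call.
- bot.hand_in(): hands the job in; it is judged then, once.
The state is a dict: "t": time; "joint_pos": joint angles; "qvel": joint speeds; "joint_efforts": joint torques, N m; "position": TCP position; "ee_rot": TCP orientation; "contact_force": force on the tool from outside, world axes, zero at the start; "torque": the same for the moment, N m; "opening": finger opening in m; "finger_force": force on a finger pad.
Only numpy, scipy, OpenCV 4.12 (cv2) and the standard library are available. Lean on these libraries where they do the work, as an engineer would, in place of code of your own. Each camera call takes 0.05 s, during which the arm holds its last target. There are 200 camera calls.

### The job

The bare spoked wheel of a bin cart sits in the truing stand, and its nipples have lost motion: each square head turns loosely at first, then you feel it bite. Turn the square head at the top of the rim clockwise (seen from above) until it bites, then one quarter turn more, and let go; then roll the wheel so that the next nipple round, the one on the robot's left, comes to the top, and tighten that one clockwise by two quarter turns after it bites. Leave that nipple at the top of the wheel, do not press hard on the rim, and leave the other things on the bench alone.

Things in the scene. Friction and masses are not known exactly. Their poses are not given: they have to be found in the camera images.
- hub (a point): Centre of the wheel's hub, on the axle of the fixed grey truing stand, 180 mm above the bench. x axis along the axle, away from the robot give or take 20 degrees, y level to the robot's left, z up; the wheel stands upright in the y-z plane. The stand's two uprights, 50 mm wide, stand 42 mm either side of the wheel's mid-plane and end 16 mm above the axle
- wheel (a joint): Roll of the wheel on its stiff axle (0.35 N m of friction: it stays where it is left), rad. 0 with nipple a exactly at the top; grows as the top of the wheel moves to the robot's right (-y); 0.785 brings nipple b exactly to the top. Starts within 0.12 of 0
- key_a: Brass square head of nipple a, at the top at the start. Origin on its axis at the rim's outer surface, z radially outward, x and y square to its flats: 16 x 16 mm, from z = 9 to 34 mm. Turned clockwise seen from outside it is loose (0.02 N m) for an unknown 0.1 to 1.2 rad, then bites and takes the nipple along against a steady 0.4 N m; it stays as left. Turned back, 1.2 rad is loose
- key_b: Brass square head of nipple b, next to a on the robot's left, 45 degrees from it round the rim. Same size, axes and behaviour as key a, with its own unknown lost motion and start angle
- spoke_a (a joint): How far spoke a has been drawn outward by its nipple, m: 0 at the start, 0.00025 (0.25 mm) for each quarter turn clockwise after the bite. Too small to see, and smaller than the error of the reading: the bite must be felt
- spoke_b (a joint): The same for spoke b: 0 at the start, 0.00025 for each quarter turn after the bite, 0.0005 wanted
- rim: The wheel's steel rim, outer radius 125 mm, 30 mm wide; origin at the hub centre. Eight equal nipples with the same brass square heads stand out from it radially, 45 degrees apart; only a and b turn. Fingers must not press on the rim with more than 20 N
- hard_drive: Bystander: aluminium hard drive 147 x 100 x 23 mm lying flat, origin under its centre
- scanner: Bystander: hand scanner, black and grey, about 140 x 60 x 34 mm, lying, origin underneath
- tray: Bystander: open grey parts tray 120 x 160 x 50 mm, origin under its centre

How it is judged:
On the way, in this order (a step that is already met when the one before it is completed fails the run):
1. the top nipple (a) turned one quarter turn after its bite and let go, the other not yet tightened (value of joint spoke_a between 0.00021 and 0.00029 m and contact force between the fingers and key_a below 0.5 N and contact force between the fingers and key_b below 0.5 N and value of joint spoke_b below 5e-05 m), for 0.1 s.
2. the wheel rolled so that nipple b is at the top, b not yet tightened (value of joint wheel between 0.565 and 1.005 rad and value of joint spoke_b below 5e-05 m), for 0.1 s.
3. nipple b turned two quarter turns after its bite and let go (value of joint spoke_b between 0.000455 and 0.000545 m and contact force between the fingers and key_a below 0.5 N and contact force between the fingers and key_b below 0.5 N), for 0.2 s.
At the end, for the whole second after the job is handed in: Nipple a is one quarter turn past its bite (spoke_a 0.25 mm +- 0.04 mm, about 14 degrees of turn), nipple b two quarter turns past its bite (spoke_b 0.50 mm +- 0.045 mm, about 16 degrees), the wheel at rest with nipple b at the top within 0.22 rad, both heads let go (all of step 3 and value of joint spoke_a between 0.00021 and 0.00029 m and value of joint wheel between 0.565 and 1.005 rad and velocity of joint wheel between -0.05 and 0.05 rad/s); the robot touches nothing.
It fails at once if the rim is pressed with more than 20 N (contact force between anything else and rim above 20 N).
It fails at once if the hard_drive is disturbed (moved over 20 mm) (distance of hard_drive from where it was at the start of the episode above 0.02 m).
It fails at once if the scanner is disturbed (moved over 20 mm) (distance of scanner from where it was at the start of the episode above 0.02 m).
It fails at once if the tray is disturbed (moved over 20 mm) (distance of tray from where it was at the start of the episode above 0.02 m).
It also fails if it takes over 72 s, if anything falls off the work surface, if the arm or the gripper's body presses on something with over 40 N, if the wrist force passes 120 N, or if a joint passes its speed limit or range.

## Working session

There is one attempt and no reset: what is moved stays moved. The work goes in short steps, Python scripts to look and compute and a tool call to move; the robot and the scene stay as the last step left them, time stands still between calls to the robot, and variables do not carry over. Pictures are saved under pics/ and viewed, at most 10 in all, crops included, and the job is handed in when it is done.

Besides the shell and the picture viewer there is one more tool, called after ">>>" as name(argument=value, ...) on one line, values as JSON. apply_moves: Moves the arm, as the interface text tells. Its arguments: {"type":"object","properties":{"xyz":{"type":"array","items":{"type":"array","items":{"type":"number","minimum":-1,"maximum":1}}},"dr":{"type":"array","items":{"type":"array","items":{"type":"number","minimum":-1,"maximum":1}}},"gripper":{"type":"array","items":{"type":"number"}},"force":{"type":"number"}},"required":["xyz","dr","gripper"]}

```bash
ls; mkdir -p pics
python3 - <<'E'
from bench import sensors, viewer
import cv2
for n in("scene","top"):
    im=viewer.capture(n); cv2.imwrite(f"pics/{n}0.png",im[:,:,::-1]); c=viewer.get_calibration(n); print(n,c)
s=sensors.state(); print(s)
E
```

```text
pics
scene {'fx': 494.8438209108016, 'fy': 494.8438209108016, 'cx': 315.9313702917926, 'cy': 205.1380331215098, 'rvec': array([ 1.85108981,  1.91461857, -0.56843346]), 'tvec': array([ 0.03880473, -0.31172185,  2.10559313])}
top {'fx': 400.0006057701473, 'fy': 400.0006057701473, 'cx': 320.708202784377, 'cy': 198.18245046662275, 'rvec': array([ 2.17528039, -2.21039492,  0.06264068]), 'tvec': array([-0.017254  ,  0.54299706,  1.38835372])}
{'t': 0.1, 'joint_pos': array([ 1.08680199e+00,  3.26879044e-01, -1.93471786e-01,  1.05200462e+00,
        1.52944423e-05,  1.43659599e+00]), 'qvel': array([ 9.60751279e-04, -1.07495115e-03,  1.17389306e-03, -1.24924402e-05,
       -2.61861689e-04,  4.38045165e-04]), 'joint_efforts': array([-2.38753928e-04, -4.44238865e+01,  2.63037300e+01,  7.93238782e-03,
       -2.02026049e-04,  4.19492878e-06]), 'position': array([0.18823004, 0.51623832, 0.23057968]), 'ee_rot': array([ 1.74006662e-01,  9.84744167e-01, -7.40290656e-04, -2.44426531e-04]), 'contact_force': array([-0.08349476,  0.03893429, -0.71843765]), 'torque': array([ 0.02885658, -0.02240685,  0.04497753]), 'finger_force': 0.0, 'opening': 0.08505103391925335}
```

View pics/scene0.png

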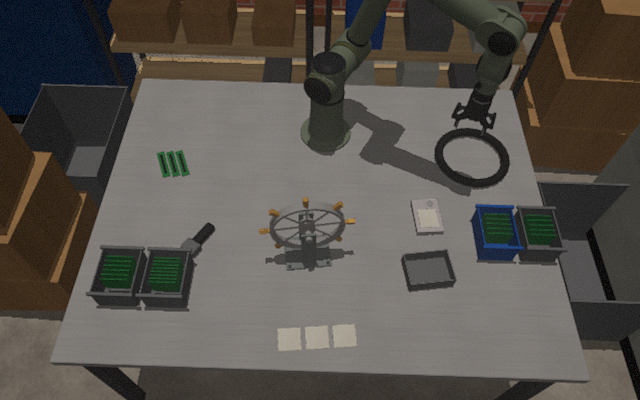

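View pics/top0.png

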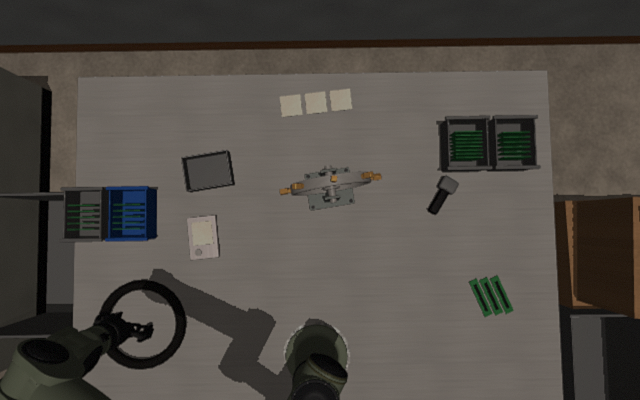

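The scene view (from the far side) shows the wheel around pixel (308,225) with its gold heads. In the top view it is around (332,185), with the drive, tray and scanner well to the sides. Next I measure the gold heads.

```bash
cat > h.py <<'E'
import numpy as np, cv2
from bench import sensors, viewer
def cam(n):
    c=viewer.get_calibration(n); K=np.array([[c['fx'],0,c['cx']],[0,c['fy'],c['cy']],[0,0,1.]])
    R=cv2.Rodrigues(c['rvec'])[0]; t=c['tvec'].reshape(3); return K,R,t
def proj(n,P):
    K,R,t=cam(n); q=(np.atleast_2d(P)@R.T+t)@K.T; return q[:,:2]/q[:,2:]
def tri(p1,p2):
    P=[]
    for n in("scene","top"):
        K,R,t=cam(n); P.append(K@np.c_[R,t])
    X=cv2.triangulatePoints(P[0],P[1],np.float64(p1).reshape(2,1),np.float64(p2).reshape(2,1)).ravel(); return X[:3]/X[3]
def brass(im):
    h=cv2.cvtColor(im,cv2.COLOR_RGB2HSV)
    return cv2.inRange(h,(10,130,80),(28,255,255))
def blobs(im,x0,x1,y0,y1,amin=6):
    m=brass(im); k=np.zeros_like(m); k[y0:y1,x0:x1]=m[y0:y1,x0:x1]
    n,l,st,c=cv2.connectedComponentsWithStats(k)
    return [(c[i].round(1),st[i].tolist()) for i in range(1,n) if st[i,4]>=amin]
E
python3 - <<'E'
from h import *
R={"scene":(240,380,180,280),"top":(260,400,140,230)}
for n,r in R.items():
    im=cv2.imread(f"pics/{n}0.png")[:,:,::-1].copy()
    print(n); [print(b) for b in blobs(im,*r)]
    x0,x1,y0,y1=r; cv2.imwrite(f"pics/{n}0c.png",cv2.resize(im[y0:y1,x0:x1,::-1],None,fx=5,fy=5,interpolation=cv2.INTER_CUBIC))
a=cv2.imread("pics/scene0c.png");b=cv2.imread("pics/top0c.png");
cv2.imwrite("pics/c0.png",cv2.resize(np.vstack([a[:450],b]),(560,560*900//700*1)) if 0 else np.vstack([a,b])[:,:][:950:])
c=np.vstack([a,b]);cv2.imwrite("pics/c0.png",cv2.resize(c,None,fx=.62,fy=.62))
print(c.shape)
E
```

```text
scene
(array([305.1, 199.6]), [303, 198, 5, 4, 19])
(array([337.7, 205.3]), [333, 202, 10, 8, 46])
(array([273.3, 212. ]), [269, 209, 10, 7, 41])
(array([349.8, 220.7]), [345, 219, 10, 5, 38])
(array([263.8, 230.6]), [260, 229, 10, 5, 39])
(array([338.2, 239. ]), [336, 238, 5, 3, 8])
(array([276.8, 245.4]), [276, 244, 3, 4, 8])
top
(array([371. , 175.5]), [361, 172, 20, 8, 103])
(array([333.6, 178.3]), [331, 176, 6, 6, 31])
(array([297.1, 185.9]), [292, 184, 12, 5, 55])
(array([284.9, 190.7]), [280, 188, 11, 6, 48])
(950, 700, 3)
```

View pics/c0.png

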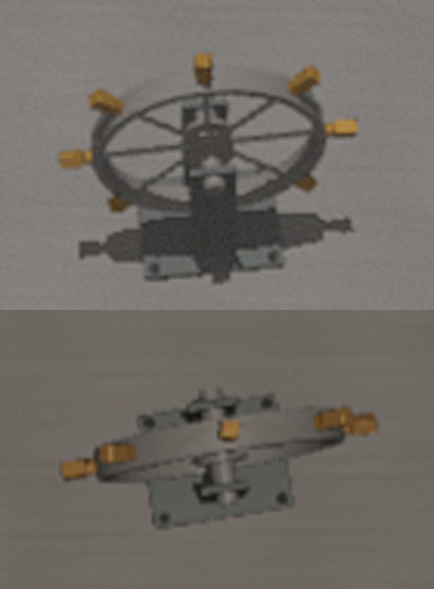

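The crop shows head a at the top (scene about (305,203), top about (333,178)). Head b is at scene (338,205) and top (297,186).

Run:
```python
from h import *
import h
from scipy.optimize import least_squares
def br(im):
    q=cv2.cvtColor(im,cv2.COLOR_RGB2HSV); return cv2.inRange(q,(8,95,40),(30,255,255))
h.brass=br
R={"scene":(240,380,180,280),"top":(260,400,140,230)};B={}
for n,r in R.items():
    im=cv2.imread(f"pics/{n}0.png")[:,:,::-1].copy()
    B[n]=blobs(im,*r); print(n); [print(b) for b in B[n]]
def near(n,p): 
    return min((b[0] for b in B[n]),key=lambda c:np.hypot(*(c-p)))
obs=[]  # (name, index, px)
for n,k,p in [("scene",0,(305,202)),("scene",1,(338,205)),("scene",2,(350,221)),("scene",-1,(273,212)),("scene",-2,(264,231)),
              ("top",0,(333.6,178)),("top",1,(297,186)),("top",2,(285,190.7))]:
    obs.append((n,k,near(n,np.array(p))))
print("tri a",tri(obs[0][2],obs[5][2]),"b",tri(obs[1][2],obs[6][2]),"c",tri(obs[2][2],obs[7][2]))
def pt(v,k,r=.1465):
    x,y,z,yaw,phi=v; a=k*np.pi/4-phi   # angle toward +y
    Y=np.array([-np.sin(yaw),np.cos(yaw),0])
    return np.array([x,y,z])+r*(np.sin(a)*Y+np.cos(a)*np.array([0,0,1]))
f=lambda v:np.concatenate([proj(n,pt(v,k))[0]-p for n,k,p in obs])
s=least_squares(f,[.5,0,.18,0.15,0]); print(s.x.round(4),s.fun.round(1))
```

```text
scene
(array([305.1, 201.5]), [303, 197, 5, 10, 43])
(array([337.5, 205.7]), [333, 202, 10, 9, 57])
(array([273.7, 212.5]), [269, 209, 11, 8, 58])
(array([349.5, 220.9]), [344, 218, 11, 6, 45])
(array([263.7, 230.6]), [259, 228, 11, 6, 47])
(array([338.8, 238.7]), [336, 237, 6, 4, 17])
(array([277.5, 245.4]), [275, 243, 6, 5, 19])
top
(array([370.9, 175.6]), [361, 172, 20, 8, 122])
(array([333.5, 178.4]), [331, 176, 6, 6, 34])
(array([297.4, 185.7]), [292, 183, 12, 7, 67])
(array([284.9, 190.7]), [280, 188, 11, 7, 59])
tri a [ 0.57937792 -0.06041537  0.32005996] b [0.56433081 0.0411388  0.28024412] c [0.55809958 0.08573839 0.18278955]
[ 0.5782 -0.0562  0.1733  0.1441  0.0333] [-0.5 -0.1  0.3 -0.1  0.6  0.5 -1.5  0.1 -1.5  0.4 -0.3  0.2 -0.9  0.2
 -1.2  0.4]
```

Run:
```python
from h import *
def avg(n,k=4): return np.mean([viewer.capture(n).astype(float) for _ in range(k)],0).clip(0,255).astype(np.uint8)
o=[]
for n,(x,y) in {"top":(333,178),"scene":(305,202)}.items():
    im=avg(n); o.append(cv2.resize(im[y-10:y+10,x-10:x+10,::-1],None,fx=20,fy=20,interpolation=cv2.INTER_CUBIC))
    q=cv2.cvtColor(im,cv2.COLOR_RGB2HSV); print(q[y-6:y+8,x-6:x+7,2])
cv2.imwrite("pics/a1.png",np.hstack(o))
# project squares at top face for yaw hypotheses
c=np.array([.5785,-.0605]);
for d in (0,15,30,45,60,75):
    a=np.radians(d)+np.pi/4+np.arange(4)*np.pi/2
    P=np.c_[c[0]+.0113*np.cos(a),c[1]+.0113*np.sin(a),np.full(4,.339)]
    print(d,(proj("top",P)-[323,168]).round(1).tolist(),(proj("scene",P)-[295,192]).round(1).tolist())
K,R,t=cam("top")
for z in(.326,.339):
    r=R.T@np.linalg.inv(K)@[333.5,178.4,1]; C=-R.T@t; print(z,C+r*(z-C[2])/r[2])
```

```text
[[ 87 113 116 108  93  54  27  23  41  81  90  87  82]
 [100 113 119 109  97  60  36  39  57  85  95  97  90]
 [ 97 109 118 110 103  82  69  74  91 103 110 115 114]
 [103 111 114 100 105 121 118 114 124 123 116 115 112]
 [116 118 116  83  88 139 146 144 145 139 113 109 111]
 [113 115 115  98  97 141 149 149 152 148 111 109 112]
 [112 115 116  91 103 144 153 152 153 144 120 114 113]
 [114 117 117  75 113 150 154 153 153 140 121 116 115]
 [116 118 117  74 115 133 135 137 139 125 118 116 115]
 [116 118 119  89  75  64  72  83  98 103 113 115 113]
 [116 119 119 117 107  87  88  85  95 113 116 115 115]
 [116 116 118 119 122 123 126 126 124 119 113 109 111]
 [116 118 120 118 116 113 112 113 110 106 101  96  99]
 [106 105 106 106 105  94  74  67  74  90 102 101  98]]
[[127 127 127 128 129 130 127 125 121 124 128 129 129]
 [129 129 128 126 136 144 139 134 129 128 129 128 129]
 [128 130 128 120 142 154 153 154 146 134 129 130 129]
 [128 129 129 124 142 154 153 154 130 118 131 131 130]
 [129 127 128 128 142 151 153 162 128 105 129 129 130]
 [129 129 130 112 111 123 131 141 108  93 122 128 127]
[... 470 characters left out ...]
[13.3, 12.9], [13.2, 7.0]] [[12.3, 8.0], [12.5, 3.7], [7.3, 3.5], [7.0, 7.8]]
15 [[6.6, 8.0], [8.2, 13.6], [13.9, 12.0], [12.3, 6.4]] [[12.9, 7.4], [11.8, 3.2], [6.6, 4.1], [7.8, 8.3]]
30 [[6.2, 9.0], [9.3, 14.0], [14.3, 11.0], [11.3, 6.0]] [[13.3, 6.6], [10.9, 2.8], [6.2, 4.8], [8.7, 8.7]]
45 [[6.1, 10.1], [10.3, 14.1], [14.4, 9.9], [10.2, 5.8]] [[13.5, 5.9], [9.9, 2.7], [6.0, 5.6], [9.6, 8.8]]
60 [[6.2, 11.1], [11.4, 14.0], [14.3, 8.8], [9.1, 6.0]] [[13.4, 5.1], [9.0, 2.8], [6.1, 6.4], [10.6, 8.7]]
75 [[6.7, 12.1], [12.4, 13.6], [13.8, 7.9], [8.1, 6.4]] [[13.1, 4.3], [8.1, 3.0], [6.5, 7.2], [11.5, 8.4]]
0.326 [ 0.57874687 -0.06156381  0.326     ]
0.339 [ 0.57736972 -0.06112392  0.339     ]
```

View pics/a1.png

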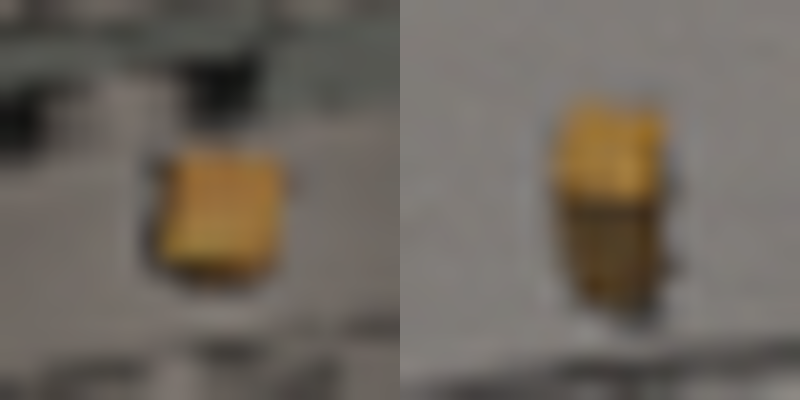

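Head a is nearly square to the world axes, yaw about -3°. Its centre is about (0.578, -0.061) and its top about z 0.339. I'll raise the tool first, then cross over.

>>> apply_moves(xyz=[[0, 0, -0.5], [0, 0, -1], [-0.17, -0.12, -1], [-0.33, -0.24, -1], [-0.5, -0.36, -1], [-0.67, -0.48, -1], [-0.83, -0.6, -1], [-1, -0.72, -1]], dr=[[0, 0, 0], [0, 0, 0], [0, 0, 0], [0, 0, 0], [0, 0, 0], [0, 0, 0], [0, 0, 0], [0, 0, 0]], gripper=[1, 1, 1, 1, 1, 1, 1, 1], force=60)

```text
t: 1.3
position: [0.2443, 0.4333, 0.3102]
ee_rot: [0.174, 0.985, -0.001, -0.0]
contact_force: [-0.2, -0.4, 0.5]
opening: 0.0855
finger_force: 0.0
```

>>> apply_moves(xyz=[[-0.12, -0.09, -0.12], [-0.25, -0.18, -0.25], [-0.37, -0.27, -0.4], [-0.5, -0.36, -0.55], [-0.62, -0.45, -0.7], [-0.75, -0.54, -0.85], [-0.87, -0.63, -1], [-1, -0.72, -1]], dr=[[0, 0, 0], [0, 0, 0], [0, 0, 0], [0, 0, 0], [0, 0, 0], [0, 0, 0], [0, 0, 0], [0, 0, 0]], gripper=[1, 1, 1, 1, 1, 1, 1, 1])

```text
t: 2.1
position: [0.3004, 0.3534, 0.3932]
ee_rot: [0.174, 0.985, 0.001, 0.001]
contact_force: [0.0, -0.2, -0.2]
opening: 0.0854
finger_force: 0.0
```

>>> apply_moves(xyz=[[-0.12, -0.09, 0], [-0.25, -0.18, 0], [-0.37, -0.27, 0], [-0.5, -0.36, 0], [-0.62, -0.45, 0], [-0.75, -0.54, 0], [-0.87, -0.63, 0], [-1, -0.72, 0]], dr=[[0, 0, 0], [0, 0, 0], [0, 0, 0], [0, 0, 0], [0, 0, 0], [0, 0, 0], [0, 0, 0], [0, 0, 0]], gripper=[1, 1, 1, 1, 1, 1, 1, 1])

```text
t: 2.9
position: [0.3553, 0.2713, 0.3913]
ee_rot: [0.174, 0.985, 0.0, -0.0]
contact_force: [0.7, 0.5, 1.3]
opening: 0.0853
finger_force: 0.0
```

>>> apply_moves(xyz=[[-0.12, -0.09, 0], [-0.25, -0.18, 0], [-0.37, -0.27, 0], [-0.5, -0.36, 0], [-0.62, -0.45, 0], [-0.75, -0.54, 0], [-0.87, -0.63, 0], [-1, -0.72, 0]], dr=[[0, 0, 0], [0, 0, 0], [0, 0, 0], [0, 0, 0], [0, 0, 0], [0, 0, 0], [0, 0, 0], [0, 0, 0]], gripper=[1, 1, 1, 1, 1, 1, 1, 1])

```text
t: 3.7
position: [0.4107, 0.1897, 0.3913]
ee_rot: [0.174, 0.985, -0.0, -0.0]
contact_force: [0.2, 0.2, -0.4]
opening: 0.0852
finger_force: 0.0
```

>>> apply_moves(xyz=[[-0.12, -0.09, 0], [-0.25, -0.18, 0], [-0.37, -0.27, 0], [-0.5, -0.36, 0], [-0.62, -0.45, 0], [-0.75, -0.54, 0], [-0.87, -0.63, 0], [-1, -0.72, 0]], dr=[[0, 0, 0], [0, 0, 0], [0, 0, 0], [0, 0, 0], [0, 0, 0], [0, 0, 0], [0, 0, 0], [0, 0, 0]], gripper=[1, 1, 1, 1, 1, 1, 1, 1])

```text
t: 4.5
position: [0.466, 0.1082, 0.3913]
ee_rot: [0.174, 0.985, 0.0, -0.0]
contact_force: [0.2, 0.6, 0.6]
opening: 0.0851
finger_force: 0.0
```

>>> apply_moves(xyz=[[-0.12, -0.09, 0], [-0.25, -0.18, 0], [-0.37, -0.27, 0], [-0.5, -0.36, 0], [-0.62, -0.45, 0], [-0.75, -0.54, 0], [-0.87, -0.63, 0], [-1, -0.72, 0]], dr=[[0, 0, 0], [0, 0, 0], [0, 0, 0], [0, 0, 0], [0, 0, 0], [0, 0, 0], [0, 0, 0], [0, 0, 0]], gripper=[1, 1, 1, 1, 1, 1, 1, 1])

```text
t: 5.3
position: [0.5215, 0.0267, 0.3913]
ee_rot: [0.174, 0.985, 0.0, -0.0]
contact_force: [-0.4, -0.1, 0.4]
opening: 0.0854
finger_force: 0.0
```

>>> apply_moves(xyz=[[-0.12, -0.09, 0], [-0.25, -0.18, 0], [-0.37, -0.27, 0], [-0.5, -0.36, 0], [-0.62, -0.45, 0], [-0.75, -0.54, 0], [-0.9, -0.63, 0], [-1, -0.72, 0]], dr=[[0, 0, -0.05], [0, 0, -0.1], [0, 0, -0.15], [0, 0, -0.19], [0, 0, -0.19], [0, 0, -0.19], [0, 0, -0.19], [0, 0, -0.19]], gripper=[1, 1, 1, 1, 1, 1, 1, 1])

```text
t: 6.1
position: [0.5772, -0.055, 0.391]
ee_rot: [0.026, 1.0, -0.0, -0.0]
contact_force: [0.3, 0.3, -0.4]
opening: 0.0854
finger_force: 0.0
```

```bash
cat >> h.py <<'E'
from scipy.spatial.transform import Rotation as Ro
def st(target=None,name=""):
    s=sensors.state(); M=Ro.from_quat(s['ee_rot']).as_matrix()
    print(name,"t",round(s['t'],2),"p",s['position'].round(4),"yawY",np.degrees(np.arctan2(M[1,1],M[0,1])).round(2),"z",M[:,2].round(3),"j",s['joint_pos'].round(3),"F",s['contact_force'].round(2),"T",s['torque'].round(3),"eff6",s['joint_efforts'][5].round(3),"op",round(s['opening']*1000,1),"ff",round(s['finger_force'],1))
    if target is not None: print("d tool /80mm",(M.T@(np.array(target)-s['position'])/.08).round(3))
E
python3 -c "
from h import *
st([.578,-.061,.33])"
```

```text
t 6.1 p [ 0.5772 -0.055   0.391 ] yawY 87.02 z [-0. -0. -1.] j [-0.222  0.341  0.23   1.46  -0.    -0.17 ] F [ 0.27  0.32 -0.44] T [ 0.006 -0.022  0.017] eff6 0.116 op 85.4 ff 0.0
d tool /80mm [-0.014 -0.075  0.763]
```

>>> apply_moves(xyz=[[-0.01, -0.07, 0.3], [-0.01, -0.07, 0.6], [-0.01, -0.07, 0.85], [-0.01, -0.07, 0.97], [-0.01, -0.07, 0.97], [-0.01, -0.07, 0.97], [-0.01, -0.07, 0.97], [-0.01, -0.07, 0.97]], dr=[[0, 0, 0], [0, 0, 0], [0, 0, 0], [0, 0, 0], [0, 0, 0], [0, 0, 0], [0, 0, 0], [0, 0, 0]], gripper=[1, 1, 1, 1, 0.7, 0.6, 0.5, 0.5])

```text
t: 6.9
position: [0.5775, -0.0597, 0.3148]
ee_rot: [0.026, 1.0, -0.0, 0.001]
contact_force: [0.7, -0.1, 0.2]
opening: 0.0425
finger_force: 0.0
```

```bash
python3 -c "
from h import *
st([.578,-.061,.313])
for n,(x,y,w) in {'top':(333,178,40),'scene':(305,202,40)}.items():
    im=viewer.capture(n); cv2.imwrite('pics/g_%s.png'%n,cv2.resize(im[y-w:y+w,x-w:x+w,::-1],None,fx=5,fy=5,interpolation=cv2.INTER_CUBIC))
cv2.imwrite('pics/g1.png',np.hstack([cv2.imread('pics/g_top.png'),cv2.imread('pics/g_scene.png')]))
"
```

```text
t 6.9 p [ 0.5775 -0.0597  0.3148] yawY 87.06 z [ 0.002 -0.    -1.   ] j [-0.23   0.345  0.047  1.271 -0.    -0.179] F [ 0.75 -0.05  0.2 ] T [-0.046  0.001  0.006] eff6 -0.0 op 42.5 ff 0.0
d tool /80mm [-0.008 -0.016  0.023]
```

View pics/g1.png

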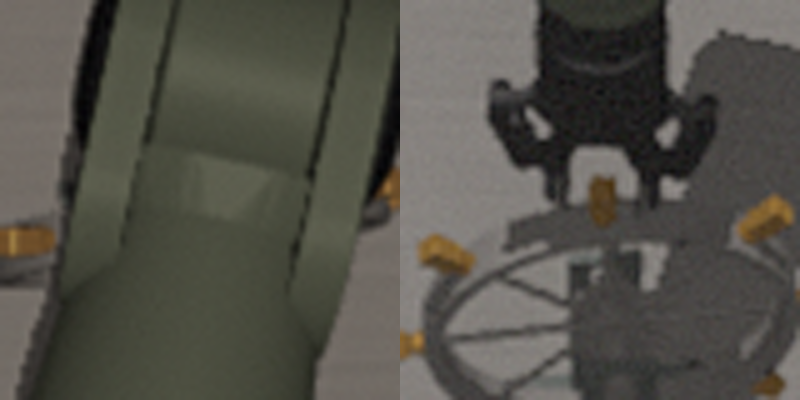

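The scene view shows head a (crop (602,200)) centred between the half-open fingers (crop (553,190) and (650,190)). I'm closing on it.

>>> apply_moves(xyz=[[0, 0, 0], [0, 0, 0], [0, 0, 0], [0, 0, 0], [0, 0, 0], [0, 0, 0], [0, 0, 0], [0, 0, 0]], dr=[[0, 0, 0], [0, 0, 0], [0, 0, 0], [0, 0, 0], [0, 0, 0], [0, 0, 0], [0, 0, 0], [0, 0, 0]], gripper=[0.4, 0.3, 0.2, 0.1, 0, 0, 0, 0], force=110)

```text
t: 7.8
position: [0.5769, -0.0593, 0.3141]
ee_rot: [0.026, 1.0, 0.0, 0.0]
contact_force: [-1.1, 0.7, 4.9]
opening: 0.0136
finger_force: 107.1
```

```bash
python3 -c "
from h import *
st()"
```

```text
t 7.8 p [ 0.5769 -0.0593  0.3141] yawY 87.07 z [ 0.001  0.001 -1.   ] j [-2.300e-01  3.450e-01  4.600e-02  1.271e+00  1.000e-03 -1.790e-01] F [-1.07  0.74  4.91] T [0.716 0.391 0.007] eff6 0.024 op 13.6 ff 107.1
```

>>> apply_moves(xyz=[[0, 0, 0], [0, 0, 0], [0, 0, 0], [0, 0, 0], [0, 0, 0], [0, 0, 0], [0, 0, 0], [0, 0, 0]], dr=[[0, 0, 0.02], [0, 0, 0.04], [0, 0, 0.06], [0, 0, 0.08], [0, 0, 0.1], [0, 0, 0.1], [0, 0, 0.1], [0, 0, 0.1]], gripper=[0, 0, 0, 0, 0, 0, 0, 0])

```text
t: 8.6
position: [0.577, -0.0588, 0.3141]
ee_rot: [0.104, 0.995, 0.001, 0.0]
contact_force: [-2.0, 2.9, 4.9]
opening: 0.0136
finger_force: 107.2
```

```bash
python3 -c "
from h import *
st()"
```

```text
t 8.6 p [ 0.577  -0.0588  0.3141] yawY 78.08 z [ 0.001  0.002 -1.   ] j [-0.23   0.345  0.046  1.271  0.002 -0.022] F [-2.04  2.91  4.92] T [0.981 0.363 0.034] eff6 -0.011 op 13.6 ff 107.2
```

>>> apply_moves(xyz=[[0, 0, 0], [0, 0, 0], [0, 0, 0], [0, 0, 0], [0, 0, 0], [0, 0, 0], [0, 0, 0], [0, 0, 0]], dr=[[0, 0, 0.02], [0, 0, 0.04], [0, 0, 0.06], [0, 0, 0.08], [0, 0, 0.1], [0, 0, 0.1], [0, 0, 0.1], [0, 0, 0.1]], gripper=[0, 0, 0, 0, 0, 0, 0, 0])

```text
t: 9.4
position: [0.5771, -0.0583, 0.3141]
ee_rot: [0.181, 0.983, 0.001, 0.0]
contact_force: [-0.3, 4.4, 5.5]
opening: 0.014
finger_force: 107.3
```

```bash
python3 -c "
from h import *
st()"
```

```text
t 9.4 p [ 0.5771 -0.0583  0.3141] yawY 69.1 z [ 0.001  0.003 -1.   ] j [-0.229  0.345  0.046  1.271  0.003  0.135] F [-0.26  4.42  5.48] T [ 1.193  0.246 -0.034] eff6 -0.006 op 14.0 ff 107.3
```

>>> apply_moves(xyz=[[0, 0, 0], [0, 0, 0], [0, 0, 0], [0, 0, 0], [0, 0, 0], [0, 0, 0], [0, 0, 0], [0, 0, 0]], dr=[[0, 0, 0.02], [0, 0, 0.04], [0, 0, 0.06], [0, 0, 0.08], [0, 0, 0.1], [0, 0, 0.1], [0, 0, 0.1], [0, 0, 0.1]], gripper=[0, 0, 0, 0, 0, 0, 0, 0])

```text
t: 10.2
position: [0.5773, -0.0582, 0.3141]
ee_rot: [0.258, 0.966, 0.002, 0.0]
contact_force: [-0.0, 5.0, 5.5]
opening: 0.0135
finger_force: 107.3
```

```bash
python3 -c "
from h import *
st()"
```

```text
t 10.2 p [ 0.5773 -0.0582  0.3141] yawY 60.11 z [ 0.001  0.003 -1.   ] j [-0.229  0.346  0.046  1.271  0.003  0.292] F [-0.03  5.05  5.51] T [1.331 0.087 0.011] eff6 -0.004 op 13.5 ff 107.3
```

>>> apply_moves(xyz=[[0, 0, 0], [0, 0, 0], [0, 0, 0], [0, 0, 0], [0, 0, 0], [0, 0, 0], [0, 0, 0], [0, 0, 0]], dr=[[0, 0, 0.02], [0, 0, 0.04], [0, 0, 0.06], [0, 0, 0.08], [0, 0, 0.1], [0, 0, 0.1], [0, 0, 0.1], [0, 0, 0.1]], gripper=[0, 0, 0, 0, 0, 0, 0, 0])

```text
t: 11.0
position: [0.5776, -0.058, 0.3141]
ee_rot: [0.333, 0.943, 0.002, 0.0]
contact_force: [0.2, 5.6, 4.1]
opening: 0.0138
finger_force: 107.1
```

```bash
python3 -c "
from h import *
st()"
```

```text
t 11.0 p [ 0.5776 -0.058   0.3141] yawY 51.12 z [ 0.002  0.003 -1.   ] j [-0.229  0.346  0.046  1.27   0.004  0.449] F [0.25 5.6  4.12] T [ 1.405 -0.096 -0.003] eff6 -0.001 op 13.8 ff 107.1
```

>>> apply_moves(xyz=[[0, 0, 0], [0, 0, 0], [0, 0, 0], [0, 0, 0], [0, 0, 0], [0, 0, 0], [0, 0, 0], [0, 0, 0]], dr=[[0, 0, 0.02], [0, 0, 0.04], [0, 0, 0.06], [0, 0, 0.08], [0, 0, 0.1], [0, 0, 0.1], [0, 0, 0.1], [0, 0, 0.1]], gripper=[0, 0, 0, 0, 0, 0, 0, 0])

```text
t: 11.8
position: [0.578, -0.0579, 0.3141]
ee_rot: [0.406, 0.914, 0.002, 0.0]
contact_force: [1.5, 5.0, 4.6]
opening: 0.0138
finger_force: 107.0
```

```bash
python3 -c "
from h import *
st()"
```

```text
t 11.8 p [ 0.578  -0.0579  0.3141] yawY 42.12 z [ 0.003  0.004 -1.   ] j [-0.229  0.346  0.047  1.27   0.004  0.607] F [1.52 5.01 4.62] T [ 1.544 -0.255  0.029] eff6 0.003 op 13.8 ff 107.0
```

>>> apply_moves(xyz=[[0, 0, 0], [0, 0, 0], [0, 0, 0], [0, 0, 0], [0, 0, 0], [0, 0, 0], [0, 0, 0], [0, 0, 0]], dr=[[0, 0, 0.02], [0, 0, 0.04], [0, 0, 0.06], [0, 0, 0.08], [0, 0, 0.1], [0, 0, 0.1], [0, 0, 0.1], [0, 0, 0.1]], gripper=[0, 0, 0, 0, 0, 0, 0, 0])

```text
t: 12.6
position: [0.5784, -0.0578, 0.3141]
ee_rot: [0.476, 0.879, 0.003, 0.001]
contact_force: [3.2, 6.3, 4.1]
opening: 0.0139
finger_force: 106.8
```

```bash
python3 -c "
from h import *
st()"
```

```text
t 12.6 p [ 0.5784 -0.0578  0.3141] yawY 33.13 z [ 0.003  0.004 -1.   ] j [-0.229  0.346  0.047  1.269  0.005  0.764] F [3.21 6.29 4.09] T [ 1.633 -0.449  0.059] eff6 0.008 op 13.9 ff 106.8
```

>>> apply_moves(xyz=[[0, 0, 0], [0, 0, 0], [0, 0, 0], [0, 0, 0], [0, 0, 0], [0, 0, 0], [0, 0, 0], [0, 0, 0]], dr=[[0, 0, 0.02], [0, 0, 0.04], [0, 0, 0.06], [0, 0, 0.08], [0, 0, 0.1], [0, 0, 0.1], [0, 0, 0.1], [0, 0, 0.1]], gripper=[0, 0, 0, 0, 0, 0, 0, 0])

```text
t: 13.4
position: [0.5787, -0.0574, 0.3141]
ee_rot: [0.543, 0.84, 0.003, 0.0]
contact_force: [5.0, 6.3, 3.1]
opening: 0.0139
finger_force: 106.4
```

```bash
python3 -c "
from h import *
st()"
```

```text
t 13.4 p [ 0.5787 -0.0574  0.3141] yawY 24.2 z [ 0.004  0.005 -1.   ] j [-0.229  0.346  0.047  1.269  0.005  0.92 ] F [5.   6.28 3.09] T [ 1.794 -0.683  0.383] eff6 0.344 op 13.9 ff 106.4
```

>>> apply_moves(xyz=[[0, 0, 0], [0, 0, 0], [0, 0, 0], [0, 0, 0], [0, 0, 0], [0, 0, 0], [0, 0, 0], [0, 0, 0]], dr=[[0, 0, 0.02], [0, 0, 0.04], [0, 0, 0.06], [0, 0, 0.08], [0, 0, 0.1], [0, 0, 0.1], [0, 0, 0.1], [0, 0, 0.1]], gripper=[0, 0, 0, 0, 0, 0, 0, 0])

```text
t: 14.2
position: [0.5792, -0.0573, 0.3141]
ee_rot: [0.607, 0.794, 0.003, 0.0]
contact_force: [6.2, 5.9, 1.9]
opening: 0.0137
finger_force: 106.3
```

```bash
python3 -c "
from h import *
st()"
```

```text
t 14.2 p [ 0.5792 -0.0573  0.3141] yawY 15.2 z [ 0.005  0.005 -1.   ] j [-0.229  0.346  0.047  1.268  0.006  1.077] F [6.16 5.89 1.86] T [ 1.873 -0.947  0.347] eff6 0.351 op 13.7 ff 106.3
```

>>> apply_moves(xyz=[[0, 0, 0], [0, 0, 0], [0, 0, 0], [0, 0, 0], [0, 0, 0], [0, 0, 0], [0, 0, 0], [0, 0, 0]], dr=[[0, 0, 0.06], [0, 0, 0.12], [0, 0, 0.18], [0, 0, 0.24], [0, 0, 0.3], [0, 0, 0.36], [0, 0, 0.42], [0, 0, 0.43]], gripper=[0, 0, 0, 0, 0, 0, 0, 0])

```text
t: 15.0
position: [0.5811, -0.058, 0.3145]
ee_rot: [0.837, 0.548, 0.005, 0.001]
contact_force: [11.7, 5.8, 1.3]
opening: 0.0137
finger_force: 107.8
```

>>> apply_moves(xyz=[[0, 0, 0], [0, 0, 0], [0, 0, 0], [0, 0, 0], [0, 0, 0], [0, 0, 0], [0, 0, 0], [0, 0, 0]], dr=[[0, 0, 0.07], [0, 0, 0.14], [0, 0, 0.21], [0, 0, 0.28], [0, 0, 0.35], [0, 0, 0.41], [0, 0, 0.43], [0, 0, 0.43]], gripper=[0, 0, 0, 0, 0, 0, 0, 0])

```text
t: 15.8
position: [0.5821, -0.0584, 0.3145]
ee_rot: [0.971, 0.24, 0.006, -0.0]
contact_force: [14.8, 4.4, 0.2]
opening: 0.014
finger_force: 107.7
```

```bash
python3 -c "
from h import *
st()"
```

```text
t 15.8 p [ 0.5821 -0.0584  0.3145] yawY -62.25 z [ 0.011  0.003 -1.   ] j [-0.229  0.347  0.05   1.263  0.005  2.428] F [14.75  4.35  0.19] T [ 1.3  -2.65  0.34] eff6 0.455 op 14.0 ff 107.7
```

>>> apply_moves(xyz=[[0, 0, 0], [0, 0, 0], [0, 0, 0], [0, 0, 0], [0, 0, -0.15], [0, 0, -0.35], [0, 0, -0.6], [0, 0, -0.6]], dr=[[0, 0, 0], [0, 0, 0], [0, 0, 0], [0, 0, 0], [0, 0, 0], [0, 0, 0], [0, 0, 0], [0, 0, 0]], gripper=[0.5, 0.5, 0.5, 0.5, 0.5, 0.5, 0.5, 0.5])

```text
t: 16.6
position: [0.5781, -0.06, 0.3653]
ee_rot: [0.971, 0.239, 0.002, 0.001]
contact_force: [0.5, 0.6, -0.4]
opening: 0.0427
finger_force: 0.0
```

Run:
```python
from h import *
st()
im=viewer.capture("scene"); [print(b) for b in blobs(im,240,380,180,280)]
x,y,w=305,215,60
cv2.imwrite('pics/r1.png',cv2.resize(im[y-w:y+w,x-w:x+w,::-1],None,fx=5,fy=5,interpolation=cv2.INTER_CUBIC))
```

```text
t 16.6 p [ 0.5781 -0.06    0.3653] yawY -62.35 z [ 0.005 -0.001 -1.   ] j [-0.23   0.337  0.161  1.389 -0.     2.429] F [ 0.47  0.56 -0.43] T [ 0.004 -0.01   0.015] eff6 0.0 op 42.7 ff 0.0
(array([305.1, 199.5]), [303, 198, 5, 4, 15])
(array([337.7, 205.4]), [333, 202, 10, 8, 52])
(array([273.7, 212.2]), [269, 209, 11, 8, 43])
(array([349.6, 220.8]), [345, 219, 10, 5, 40])
(array([263.8, 230.6]), [260, 229, 10, 5, 39])
(array([338.4, 238.5]), [336, 237, 5, 4, 11])
(array([276.7, 245.4]), [276, 244, 3, 4, 9])
```

View pics/r1.png

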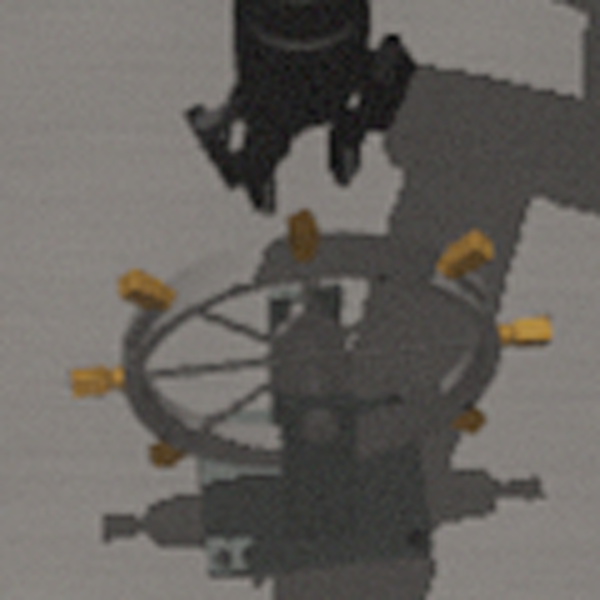

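Head a is released and now sits at yaw about 28°, and the wheel has not moved. Next I shut the fingers and go to the left of head a, to push it right.

>>> apply_moves(xyz=[[0.03, -0.07, 0], [0.06, -0.15, 0], [0.09, -0.22, 0], [0.12, -0.3, 0], [0.15, -0.37, 0], [0.18, -0.45, 0], [0.21, -0.52, 0], [0.23, -0.58, 0]], dr=[[0, 0, -0.09], [0, 0, -0.19], [0, 0, -0.28], [0, 0, -0.38], [0, 0, -0.47], [0, 0, -0.57], [0, 0, -0.66], [0, 0, -0.75]], gripper=[0.5, 0.5, 0.5, 0.5, 0.4, 0.2, 0, 0], force=30)

```text
t: 17.45
position: [0.5712, -0.0096, 0.3608]
ee_rot: [0.672, 0.74, -0.0, -0.001]
contact_force: [-0.3, -0.1, 0.4]
opening: -0.0001
finger_force: 0.0
```

```bash
python3 -c "
from h import *
st([.5725,-.0105,.319])"
```

```text
t 17.45 p [ 0.5712 -0.0096  0.3608] yawY 5.5 z [-0.001  0.    -1.   ] j [-0.146  0.323  0.129  1.379 -0.     1.329] F [-0.27 -0.11  0.42] T [ 0.042 -0.008  0.014] eff6 1.075 op -0.1 ff 0.0
d tool /80mm [-0.013  0.016  0.522]
```

>>> apply_moves(xyz=[[0, 0, 0.26], [0, 0, 0.52], [-0.15, 0.01, 0.52], [-0.3, 0.015, 0.52], [-0.45, 0.02, 0.52], [-0.6, 0.03, 0.52], [-0.75, 0.035, 0.52], [-0.8, 0.04, 0.52]], dr=[[0, 0, -0.03], [0, 0, -0.03], [0, 0, -0.03], [0, 0, -0.03], [0, 0, -0.03], [0, 0, -0.03], [0, 0, -0.03], [0, 0, -0.03]], gripper=[0, 0, 0, 0, 0, 0, 0, 0])

```text
t: 18.25
position: [0.581, -0.0754, 0.3204]
ee_rot: [0.658, 0.753, -0.0, 0.001]
contact_force: [-1.7, 3.2, -1.0]
opening: -0.0
finger_force: 1.6
```

```bash
python3 -c "
from h import *
st([.5919,-.1441,.294])
im=viewer.capture('scene'); [print(b) for b in blobs(im,240,380,180,280)]"
```

```text
t 18.25 p [ 0.581  -0.0754  0.3204] yawY 7.75 z [ 0.001 -0.001 -1.   ] j [-2.550e-01  3.550e-01  7.600e-02  1.291e+00 -1.000e-03  1.181e+00] F [-1.75  3.22 -0.99] T [ 0.727  0.179 -0.006] eff6 0.008 op -0.0 ff 1.6
d tool /80mm [-0.869  0.019  0.331]
(array([329.4, 202.2]), [326, 198, 8, 10, 45])
(array([293.9, 203.5]), [291, 200, 7, 8, 26])
(array([348.6, 215.3]), [344, 213, 10, 6, 41])
(array([267.9, 217.8]), [263, 215, 11, 7, 45])
(array([344.8, 233.1]), [342, 231, 6, 5, 20])
(array([265.4, 235.9]), [262, 234, 8, 5, 31])
(array([286.3, 248.4]), [285, 248, 4, 2, 7])
```

Wheel rolling as planned with 3 N. I'll continue, dropping gradually.

>>> apply_moves(xyz=[[-0.12, 0, 0.02], [-0.24, 0.005, 0.05], [-0.37, 0.01, 0.1], [-0.5, 0.01, 0.15], [-0.62, 0.015, 0.21], [-0.75, 0.02, 0.27], [-0.87, 0.02, 0.33], [-0.87, 0.02, 0.33]], dr=[[0, 0, 0], [0, 0, 0], [0, 0, 0], [0, 0, 0], [0, 0, 0], [0, 0, 0], [0, 0, 0], [0, 0, 0]], gripper=[0, 0, 0, 0, 0, 0, 0, 0])

```text
t: 19.1
position: [0.5917, -0.1442, 0.2927]
ee_rot: [0.658, 0.753, -0.001, 0.0]
contact_force: [-0.9, 0.7, 0.5]
opening: 0.0001
finger_force: 0.0
```

```bash
cat > roll.py <<'E'
from h import *
import h
from scipy.optimize import least_squares
h.brass=lambda im: cv2.inRange(cv2.cvtColor(im,cv2.COLOR_RGB2HSV),(8,95,40),(30,255,255))
def roll(guess,ks=(0,1,2,3)):
    im=viewer.capture("scene"); B=[b[0] for b in blobs(im,240,380,180,280,15)]
    def pt(phi,k,r=.1465):
        a=k*np.pi/4-phi; Y=np.array([-.1435,.9897,0]); return np.array([.5785,-.0556,.1745])+r*(np.sin(a)*Y+np.cos(a)*np.array([0,0,1]))
    P=[(k,min(B,key=lambda c:np.hypot(*(c-proj("scene",pt(guess,k))[0])))) for k in ks]
    s=least_squares(lambda v:np.concatenate([proj("scene",pt(v[0],k))[0]-p for k,p in P]),[guess])
    return s.x, s.fun.round(1), im
E
python3 -c "
from roll import *
st()
print(roll(.75)[:2])"
```

```text
t 19.1 p [ 0.5917 -0.1442  0.2927] yawY 7.75 z [-0.001 -0.002 -1.   ] j [-0.359  0.41   0.088  1.249 -0.002  1.076] F [-0.92  0.65  0.48] T [ 0.009 -0.012 -0.044] eff6 -0.066 op 0.1 ff 0.0
(array([0.79664517]), array([-1.2, -0.6, -0.2, -0.4,  0.7,  0.1,  0.6,  0.6]))
```

>>> apply_moves(xyz=[[0.06, 0, 0], [0.06, 0, -0.4], [0.06, 0, -0.9], [0.06, 0, -1], [0.06, 0, -1], [0.06, 0, -1], [0.06, 0, -1], [0.06, 0, -1]], dr=[[0, 0, 0], [0, 0, -0.09], [0, 0, -0.18], [0, 0, -0.27], [0, 0, -0.36], [0, 0, -0.45], [0, 0, -0.54], [0, 0, -0.63]], gripper=[0, 0, 0, 0, 0, 0, 0, 0])

```text
t: 19.95
position: [0.5912, -0.1369, 0.3743]
ee_rot: [0.217, 0.976, -0.0, 0.001]
contact_force: [-0.8, -1.2, -0.6]
opening: 0.0002
finger_force: 0.0
```

Run:
```python
from roll import *
st()
p,r,im=roll(.79); print(p,r)
pb=[.5794,-.057,.3265]; o=[]
for n in("top","scene"):
    im=np.mean([viewer.capture(n).astype(float) for _ in range(3)],0).astype(np.uint8)
    u,v=proj(n,pb)[0].round().astype(int); print(n,u,v,[b for b in blobs(im,u-10,u+11,v-12,v+12)])
    o.append(cv2.resize(im[v-10:v+10,u-10:u+10,::-1],None,fx=20,fy=20,interpolation=cv2.INTER_CUBIC))
cv2.imwrite("pics/b1.png",np.hstack(o))
```

```text
t 19.95 p [ 0.5912 -0.1369  0.3743] yawY 64.94 z [ 0.001 -0.001 -1.   ] j [-0.349  0.395  0.269  1.443 -0.     0.089] F [-0.81 -1.19 -0.6 ] T [ 0.033 -0.009  0.009] eff6 1.164 op 0.2 ff 0.0
[0.79690102] [-1.2 -0.4 -0.2 -0.7  0.6 -0.   0.5  0.5]
top 332 178 [(array([332.5, 178.5]), [330, 176, 6, 6, 36])]
scene 306 200 [(array([306.1, 202. ]), [304, 198, 5, 9, 43])]
```

View pics/b1.png

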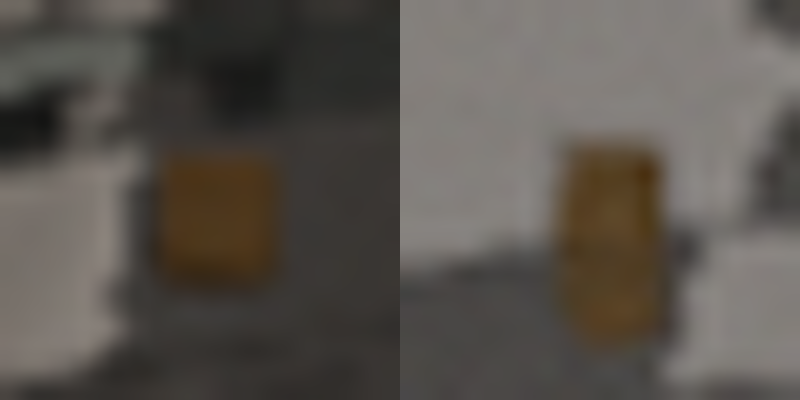

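Head b is centred at about (0.580, -0.057) and is square to the world within about 2°. I'm moving above it while winding joint 6 back.

>>> apply_moves(xyz=[[0.07, 0.1, 0], [0.14, 0.21, 0], [0.21, 0.32, 0], [0.28, 0.42, 0], [0.35, 0.53, 0], [0.42, 0.64, 0], [0.49, 0.75, 0], [0.555, 0.85, 0]], dr=[[0, 0, -0.08], [0, 0, -0.16], [0, 0, -0.24], [0, 0, -0.32], [0, 0, -0.4], [0, 0, -0.48], [0, 0, -0.56], [0, 0, -0.64]], gripper=[0, 0, 0, 0.1, 0.2, 0.3, 0.4, 0.5])

```text
t: 21.1
position: [0.5801, -0.0564, 0.3737]
ee_rot: [-0.279, 0.96, -0.0, 0.0]
contact_force: [0.3, 0.2, 0.0]
opening: 0.0426
finger_force: 0.0
```

>>> apply_moves(xyz=[[0, 0, 0], [0, 0, 0], [0, 0, 0], [0, 0, 0], [0, 0, 0], [0, 0, 0], [0, 0, 0], [0, 0, 0]], dr=[[0, 0, -0.09], [0, 0, -0.18], [0, 0, -0.27], [0, 0, -0.36], [0, 0, -0.45], [0, 0, -0.54], [0, 0, -0.63], [0, 0, -0.63]], gripper=[0.5, 0.5, 0.5, 0.5, 0.5, 0.5, 0.5, 0.5])

```text
t: 21.9
position: [0.5802, -0.0569, 0.3737]
ee_rot: [-0.7, 0.715, -0.0, -0.0]
contact_force: [-0.1, 0.5, -0.5]
opening: 0.0428
finger_force: 0.0
```

Run:
```python
from h import *
st([.5797,-.0568,.314])
```

```text
t 21.9 p [ 0.5802 -0.0569  0.3737] yawY 178.79 z [ 0. -0. -1.] j [-0.224  0.346  0.194  1.419 -0.    -1.774] F [-0.13  0.51 -0.55] T [ 0.015 -0.001 -0.027] eff6 -0.629 op 42.8 ff 0.0
d tool /80mm [-0.002  0.006  0.746]
```

>>> apply_moves(xyz=[[0, 0.005, 0.2], [0, 0.005, 0.4], [0, 0.005, 0.6], [0, 0.005, 0.745], [0, 0.005, 0.745], [0, 0.005, 0.745], [0, 0.005, 0.745], [0, 0.005, 0.745]], dr=[[0, 0, 0], [0, 0, 0], [0, 0, 0], [0, 0, 0], [0, 0, 0], [0, 0, 0], [0, 0, 0], [0, 0, 0]], gripper=[0.5, 0.5, 0.5, 0.5, 0.5, 0.5, 0.4, 0.3])

```text
t: 22.7
position: [0.5802, -0.057, 0.315]
ee_rot: [-0.7, 0.714, -0.001, 0.0]
contact_force: [0.2, -0.1, -0.3]
opening: 0.0256
finger_force: 0.0
```

>>> apply_moves(xyz=[[0, 0, 0], [0, 0, 0], [0, 0, 0], [0, 0, 0], [0, 0, 0], [0, 0, 0], [0, 0, 0], [0, 0, 0]], dr=[[0, 0, 0], [0, 0, 0], [0, 0, 0], [0, 0, 0], [0, 0, 0], [0, 0, 0], [0, 0, 0], [0, 0, 0]], gripper=[0.25, 0.2, 0.15, 0.1, 0, 0, 0, 0], force=110)

```text
t: 23.5
position: [0.58, -0.057, 0.3147]
ee_rot: [-0.7, 0.714, -0.0, 0.0]
contact_force: [-1.3, 0.1, 6.0]
opening: 0.0138
finger_force: 107.7
```

Run:
```python
from h import *
st()
```

```text
t 23.5 p [ 0.58   -0.057   0.3147] yawY 178.86 z [ 0.001 -0.    -1.   ] j [-0.225  0.35   0.055  1.274  0.    -1.775] F [-1.33  0.1   6.01] T [ 0.066  0.264 -0.011] eff6 0.009 op 13.8 ff 107.7
```

>>> apply_moves(xyz=[[0, 0, 0], [0, 0, 0], [0, 0, 0], [0, 0, 0], [0, 0, 0], [0, 0, 0], [0, 0, 0], [0, 0, 0]], dr=[[0, 0, 0.02], [0, 0, 0.04], [0, 0, 0.06], [0, 0, 0.08], [0, 0, 0.08], [0, 0, 0.08], [0, 0, 0.08], [0, 0, 0.08]], gripper=[0, 0, 0, 0, 0, 0, 0, 0])

```text
t: 24.3
position: [0.5799, -0.057, 0.3147]
ee_rot: [-0.654, 0.757, -0.0, 0.0]
contact_force: [-0.9, 0.4, 6.0]
opening: 0.0134
finger_force: 107.7
```

```bash
python3 -c "
from h import *
st()"
```

```text
t 24.3 p [ 0.5799 -0.057   0.3147] yawY 171.65 z [ 0.001 -0.    -1.   ] j [-0.225  0.35   0.055  1.274 -0.    -1.65 ] F [-0.88  0.36  5.98] T [ 0.032  0.228 -0.05 ] eff6 -0.018 op 13.4 ff 107.7
```

>>> apply_moves(xyz=[[0, 0, 0], [0, 0, 0], [0, 0, 0], [0, 0, 0], [0, 0, 0], [0, 0, 0], [0, 0, 0], [0, 0, 0]], dr=[[0, 0, 0.02], [0, 0, 0.04], [0, 0, 0.06], [0, 0, 0.08], [0, 0, 0.08], [0, 0, 0.08], [0, 0, 0.08], [0, 0, 0.08]], gripper=[0, 0, 0, 0, 0, 0, 0, 0])

```text
t: 25.1
position: [0.5798, -0.057, 0.3147]
ee_rot: [-0.605, 0.796, -0.0, 0.0]
contact_force: [-0.8, 0.6, 6.8]
opening: 0.0138
finger_force: 107.8
```

```bash
python3 -c "
from h import *
st()"
```

```text
t 25.1 p [ 0.5798 -0.057   0.3147] yawY 164.45 z [ 0.001 -0.    -1.   ] j [-0.225  0.35   0.055  1.274 -0.    -1.524] F [-0.83  0.63  6.77] T [ 0.072  0.279 -0.03 ] eff6 -0.017 op 13.8 ff 107.8
```

>>> apply_moves(xyz=[[0, 0, 0], [0, 0, 0], [0, 0, 0], [0, 0, 0], [0, 0, 0], [0, 0, 0], [0, 0, 0], [0, 0, 0]], dr=[[0, 0, 0.02], [0, 0, 0.04], [0, 0, 0.06], [0, 0, 0.08], [0, 0, 0.08], [0, 0, 0.08], [0, 0, 0.08], [0, 0, 0.08]], gripper=[0, 0, 0, 0, 0, 0, 0, 0])

```text
t: 25.9
position: [0.5798, -0.0569, 0.3147]
ee_rot: [-0.554, 0.833, -0.0, 0.0]
contact_force: [-0.8, -0.0, 5.9]
opening: 0.014
finger_force: 107.8
```

```bash
python3 -c "
from h import *
st()"
```

```text
t 25.9 p [ 0.5798 -0.0569  0.3147] yawY 157.26 z [ 0.001 -0.    -1.   ] j [-0.225  0.35   0.055  1.274 -0.    -1.398] F [-0.8  -0.03  5.92] T [ 0.035  0.373 -0.013] eff6 -0.017 op 14.0 ff 107.8
```

>>> apply_moves(xyz=[[0, 0, 0], [0, 0, 0], [0, 0, 0], [0, 0, 0], [0, 0, 0], [0, 0, 0], [0, 0, 0], [0, 0, 0]], dr=[[0, 0, 0.02], [0, 0, 0.04], [0, 0, 0.06], [0, 0, 0.08], [0, 0, 0.08], [0, 0, 0.08], [0, 0, 0.08], [0, 0, 0.08]], gripper=[0, 0, 0, 0, 0, 0, 0, 0])

```text
t: 26.7
position: [0.5797, -0.0569, 0.3147]
ee_rot: [-0.5, 0.866, -0.0, 0.0]
contact_force: [-0.1, 0.4, 5.9]
opening: 0.0138
finger_force: 107.9
```

```bash
python3 -c "
from h import *
st()"
```

```text
t 26.7 p [ 0.5797 -0.0569  0.3147] yawY 150.05 z [ 0.001 -0.    -1.   ] j [-0.225  0.35   0.055  1.275  0.    -1.273] F [-0.12  0.4   5.9 ] T [ 0.114  0.459 -0.038] eff6 -0.016 op 13.8 ff 107.9
```

>>> apply_moves(xyz=[[0, 0, 0], [0, 0, 0], [0, 0, 0], [0, 0, 0], [0, 0, 0], [0, 0, 0], [0, 0, 0], [0, 0, 0]], dr=[[0, 0, 0.02], [0, 0, 0.04], [0, 0, 0.06], [0, 0, 0.08], [0, 0, 0.08], [0, 0, 0.08], [0, 0, 0.08], [0, 0, 0.08]], gripper=[0, 0, 0, 0, 0, 0, 0, 0])

```text
t: 27.5
position: [0.5797, -0.0568, 0.3147]
ee_rot: [-0.445, 0.895, -0.0, 0.0]
contact_force: [-1.6, 0.2, 6.1]
opening: 0.0137
finger_force: 107.9
```

```bash
python3 -c "
from h import *
st()"
```

```text
t 27.5 p [ 0.5797 -0.0568  0.3147] yawY 142.86 z [ 0.  0. -1.] j [-0.224  0.35   0.054  1.275  0.    -1.147] F [-1.6   0.23  6.1 ] T [0.167 0.433 0.021] eff6 -0.016 op 13.7 ff 107.9
```

>>> apply_moves(xyz=[[0, 0, 0], [0, 0, 0], [0, 0, 0], [0, 0, 0], [0, 0, 0], [0, 0, 0], [0, 0, 0], [0, 0, 0]], dr=[[0, 0, 0.02], [0, 0, 0.04], [0, 0, 0.06], [0, 0, 0.08], [0, 0, 0.08], [0, 0, 0.08], [0, 0, 0.08], [0, 0, 0.08]], gripper=[0, 0, 0, 0, 0, 0, 0, 0])

```text
t: 28.3
position: [0.5796, -0.0568, 0.3147]
ee_rot: [-0.388, 0.922, -0.0, 0.0]
contact_force: [-1.3, 0.2, 6.6]
opening: 0.0137
finger_force: 107.9
```

```bash
python3 -c "
from h import *
st()"
```

```text
t 28.3 p [ 0.5796 -0.0568  0.3147] yawY 135.66 z [ 0.  0. -1.] j [-0.224  0.35   0.054  1.275  0.    -1.021] F [-1.27  0.17  6.6 ] T [ 0.252  0.559 -0.033] eff6 -0.015 op 13.7 ff 107.9
```

>>> apply_moves(xyz=[[0, 0, 0], [0, 0, 0], [0, 0, 0], [0, 0, 0], [0, 0, 0], [0, 0, 0], [0, 0, 0], [0, 0, 0]], dr=[[0, 0, 0.02], [0, 0, 0.04], [0, 0, 0.06], [0, 0, 0.08], [0, 0, 0.08], [0, 0, 0.08], [0, 0, 0.08], [0, 0, 0.08]], gripper=[0, 0, 0, 0, 0, 0, 0, 0])

```text
t: 29.1
position: [0.5796, -0.0568, 0.3147]
ee_rot: [-0.329, 0.944, 0.0, 0.0]
contact_force: [-2.3, 0.4, 6.8]
opening: 0.0138
finger_force: 107.9
```

```bash
python3 -c "
from h import *
st()"
```

```text
t 29.1 p [ 0.5796 -0.0568  0.3147] yawY 128.46 z [ 0.  0. -1.] j [-0.225  0.35   0.054  1.275  0.    -0.896] F [-2.26  0.38  6.81] T [ 0.287  0.634 -0.062] eff6 -0.015 op 13.8 ff 107.9
```

>>> apply_moves(xyz=[[0, 0, 0], [0, 0, 0], [0, 0, 0], [0, 0, 0], [0, 0, 0], [0, 0, 0], [0, 0, 0], [0, 0, 0]], dr=[[0, 0, 0.02], [0, 0, 0.04], [0, 0, 0.06], [0, 0, 0.08], [0, 0, 0.08], [0, 0, 0.08], [0, 0, 0.08], [0, 0, 0.08]], gripper=[0, 0, 0, 0, 0, 0, 0, 0])

```text
t: 29.9
position: [0.5795, -0.0567, 0.3147]
ee_rot: [-0.269, 0.963, 0.0, 0.0]
contact_force: [-1.5, 0.7, 6.7]
opening: 0.014
finger_force: 107.9
```

```bash
python3 -c "
from h import *
st()"
```

```text
t 29.9 p [ 0.5795 -0.0567  0.3147] yawY 121.26 z [ 0.  0. -1.] j [-0.224  0.35   0.054  1.275  0.    -0.77 ] F [-1.53  0.69  6.69] T [ 0.253  0.596 -0.02 ] eff6 -0.015 op 14.0 ff 107.9
```

>>> apply_moves(xyz=[[0, 0, 0], [0, 0, 0], [0, 0, 0], [0, 0, 0], [0, 0, 0], [0, 0, 0], [0, 0, 0], [0, 0, 0]], dr=[[0, 0, 0.02], [0, 0, 0.04], [0, 0, 0.06], [0, 0, 0.08], [0, 0, 0.08], [0, 0, 0.08], [0, 0, 0.08], [0, 0, 0.08]], gripper=[0, 0, 0, 0, 0, 0, 0, 0])

```text
t: 30.7
position: [0.5795, -0.0566, 0.3147]
ee_rot: [-0.209, 0.978, 0.0, 0.0]
contact_force: [-0.2, 0.2, 6.7]
opening: 0.0133
finger_force: 107.9
```

```bash
python3 -c "
from h import *
st()"
```

```text
t 30.7 p [ 0.5795 -0.0566  0.3147] yawY 114.11 z [ 0.  0. -1.] j [-0.224  0.35   0.054  1.275  0.    -0.645] F [-0.22  0.18  6.75] T [0.256 0.644 0.283] eff6 0.302 op 13.3 ff 107.9
```

>>> apply_moves(xyz=[[0, 0, 0], [0, 0, 0], [0, 0, 0], [0, 0, 0], [0, 0, 0], [0, 0, 0], [0, 0, 0], [0, 0, 0]], dr=[[0, 0, 0.01], [0, 0, 0.02], [0, 0, 0.03], [0, 0, 0.04], [0, 0, 0.04], [0, 0, 0.04], [0, 0, 0.04], [0, 0, 0.04]], gripper=[0, 0, 0, 0, 0, 0, 0, 0])

```text
t: 31.5
position: [0.5795, -0.0566, 0.3147]
ee_rot: [-0.178, 0.984, 0.0, 0.0]
contact_force: [-2.2, 0.0, 7.5]
opening: 0.0136
finger_force: 107.9
```

```bash
python3 -c "
from h import *
st()"
```

```text
t 31.5 p [ 0.5795 -0.0566  0.3147] yawY 110.52 z [ 0.  0. -1.] j [-0.224  0.35   0.054  1.275  0.    -0.582] F [-2.16  0.02  7.52] T [0.345 0.666 0.349] eff6 0.34 op 13.6 ff 107.9
```

The bite is at tool yaw about 114°. I'm turning on to yaw -66°, another 176.5°.

>>> apply_moves(xyz=[[0, 0, 0], [0, 0, 0], [0, 0, 0], [0, 0, 0], [0, 0, 0], [0, 0, 0], [0, 0, 0], [0, 0, 0]], dr=[[0, 0, 0.08], [0, 0, 0.16], [0, 0, 0.25], [0, 0, 0.33], [0, 0, 0.42], [0, 0, 0.5], [0, 0, 0.58], [0, 0, 0.66]], gripper=[0, 0, 0, 0, 0, 0, 0, 0])

```text
t: 32.3
position: [0.5796, -0.0561, 0.3147]
ee_rot: [0.335, 0.942, 0.001, -0.0]
contact_force: [-1.5, 1.6, 6.1]
opening: 0.0138
finger_force: 107.9
```

>>> apply_moves(xyz=[[0, 0, 0], [0, 0, 0], [0, 0, 0], [0, 0, 0], [0, 0, 0], [0, 0, 0], [0, 0, 0], [0, 0, 0]], dr=[[0, 0, 0.08], [0, 0, 0.16], [0, 0, 0.25], [0, 0, 0.33], [0, 0, 0.42], [0, 0, 0.5], [0, 0, 0.58], [0, 0, 0.66]], gripper=[0, 0, 0, 0, 0, 0, 0, 0])

```text
t: 33.1
position: [0.58, -0.0558, 0.3147]
ee_rot: [0.758, 0.652, 0.001, -0.0]
contact_force: [-0.1, 1.5, 5.9]
opening: 0.0137
finger_force: 107.8
```

>>> apply_moves(xyz=[[0, 0, 0], [0, 0, 0], [0, 0, 0], [0, 0, 0], [0, 0, 0], [0, 0, 0], [0, 0, 0], [0, 0, 0]], dr=[[0, 0, 0.09], [0, 0, 0.18], [0, 0, 0.27], [0, 0, 0.36], [0, 0, 0.45], [0, 0, 0.54], [0, 0, 0.6], [0, 0, 0.6]], gripper=[0, 0, 0, 0, 0, 0, 0, 0])

```text
t: 33.9
position: [0.5804, -0.0561, 0.3147]
ee_rot: [0.971, 0.239, 0.001, -0.001]
contact_force: [-0.0, 2.8, 5.3]
opening: 0.0139
finger_force: 107.8
```

```bash
python3 -c "
from h import *
st()"
```

```text
t 33.9 p [ 0.5804 -0.0561  0.3147] yawY -62.32 z [ 0.002  0.002 -1.   ] j [-2.240e-01  3.500e-01  5.500e-02  1.274e+00  2.000e-03  2.434e+00] F [-0.04  2.78  5.28] T [ 0.727 -0.197  0.179] eff6 0.55 op 13.9 ff 107.8
```

>>> apply_moves(xyz=[[0, 0, 0], [0, 0, 0], [0, 0, 0], [0, 0, 0], [0, 0, 0], [0, 0, 0], [0, 0, 0], [0, 0, 0]], dr=[[0, 0, 0.02], [0, 0, 0.04], [0, 0, 0.04], [0, 0, 0.04], [0, 0, 0.04], [0, 0, 0.04], [0, 0, 0.04], [0, 0, 0.04]], gripper=[0, 0, 0, 0, 0, 0, 0.5, 0.5])

```text
t: 34.7
position: [0.5794, -0.057, 0.3134]
ee_rot: [0.978, 0.209, -0.001, -0.0]
contact_force: [0.8, 0.2, -0.3]
opening: 0.0415
finger_force: 0.0
```

>>> apply_moves(xyz=[[0, 0, 0], [0, 0, 0], [0, 0, 0], [0, 0, -0.2], [0, 0, -0.5], [0, 0, -0.8], [0, 0, -1], [0, 0, -1]], dr=[[0, 0, 0], [0, 0, 0], [0, 0, 0], [0, 0, 0], [0, 0, 0], [0, 0, 0], [0, 0, 0], [0, 0, 0]], gripper=[0.5, 0.5, 0.5, 0.5, 0.5, 0.5, 0.5, 0.5])

```text
t: 35.5
position: [0.5807, -0.0572, 0.3965]
ee_rot: [0.978, 0.208, 0.002, 0.001]
contact_force: [1.0, -0.0, 0.1]
opening: 0.0424
finger_force: 0.0
```

Run:
```python
from roll import *
st()
p,r,im=roll(.79); print(p,r)
x,y,w=305,215,60
cv2.imwrite('pics/f1.png',cv2.resize(im[y-w:y+w,x-w:x+w,::-1],None,fx=5,fy=5,interpolation=cv2.INTER_CUBIC))
```

```text
t 35.5 p [ 0.5807 -0.0572  0.3965] yawY -65.94 z [ 0.004 -0.001 -1.   ] j [-0.225  0.345  0.25   1.471 -0.     2.497] F [ 1.05 -0.    0.08] T [-0.038 -0.017 -0.006] eff6 -0.0 op 42.4 ff 0.0
[0.79262011] [-1.2 -0.6 -0.3 -0.4  0.7  0.   0.5  0.6]
```

View pics/f1.png

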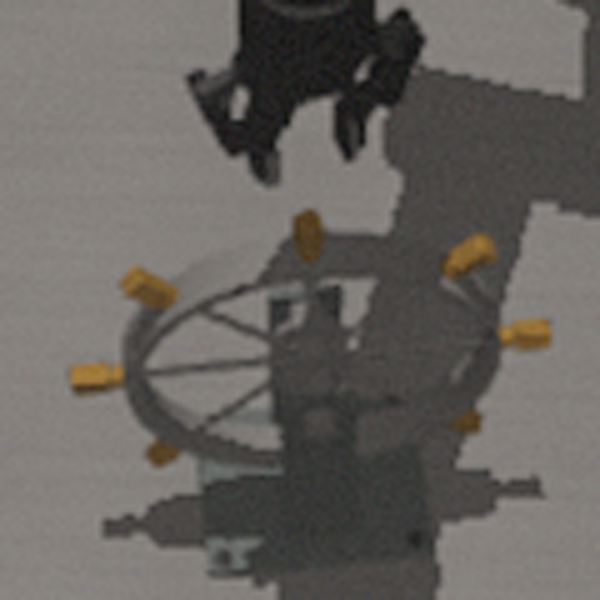

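Head b is at the top (crop (308,235)) and turned, the wheel roll is 0.793 rad, and the open fingers are clear above. I'm handing in.

```bash
python3 -c "
from bench import bot
print(bot.hand_in())"
```

```text
the job is handed in; nothing more can be done
None
```

The job is handed in, but no verdict came back: nipple a was turned about 90° past its felt bite and nipple b about 180° (a few degrees' uncertainty each), and b was left at the top (roll about 0.79 rad) with the gripper clear.

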